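# Finish re-inking the date stamp and snap the ink bottle shut

## Robot

A 6-joint arm with a two-finger parallel gripper is mounted at the origin on a cart in front of the work surface, level with it; the furniture and walls round the work are solid. World frame = base frame: x ahead of the robot, y to its left, z up, the work surface at z = 0. Lengths are in m, angles in degrees, forces in N, time in s.
With the tool pointing down it reaches from about 0.25 to 0.725 m from the base axis. Payload 9.7 kg.
Tool frame: the origin (TCP) lies midway between the tips of the shut fingers; the grasp point (between the pads) lies 19 mm behind it; z points along the fingers, y is the line along which they close (so a half turn about z gives the same grasp; the last joint's range is limited). The gripper opens to 85 mm and grips with 20 to 120 N. Pads are 22 mm wide; open, the fingers measure 114 mm over their backs; the gripper's body (76 mm by 85 mm) begins 54 mm behind the grasp point. The pads swing forward as they close: fully open they stand 13 mm farther back than shut.
Start: joints at [70.245, 4.979, 10.078, 95.1, 0, 90], TCP at [0.186, 0.518, 0.231] pointing down, gripper open.
Joint ranges: [-179.16, 179.16], [-48.56, 103.87], [-65.8, 70.77], [-126.05, 130.52], [-82.76, 87.17], [-180, 180]. Speed limits (degrees/s): [127.2, 127.2, 147.25, 180, 180, 180].

## Interface

Orientations are given as [roll, pitch, yaw] about the fixed x, y, z axes, in that order (R = Rz(yaw) Ry(pitch) Rx(roll)).
In Python, from workcell import * gives the robot as it stands.
- The arm moves only by the tool servo_tool, never from a script. Its argument "moves" is a list of rows, each a list of 4 numbers: the shift along the world's x, y, z in cm, then the turn about the world's z in rad. A call has 1 to 20 rows; each row is the pose to reach, as a shift and turn from the pose commanded when the call began; what a row does not reach only later rows make up. A row lasts 1/12 s, in which the tool goes at most 41.7 mm and 7.16 degrees, less where a joint would pass 70% of its speed; a pose out of reach is approached as far as the arm can. A call with a gripper value outside its range is refused whole. "claw" is the closure, from 0 (fully open) to 1 (shut), set as the call begins (left out, the last holds). The fingers move at their own pace and stop on an object; "force" is the grip in N (left out, the last holds). Time passes only in rows, so rows that repeat a pose let the fingers close. It gives the time, the measured TCP pose, the force, the opening and the grip force at its end, in the units of the state.
- get_obs(): the state, without advancing time (a new reading comes with each control period).
- camera(name): name is "scene" or "side" or "wrist"; returns the picture (420x560x3 uint8, red, green, blue); there is no depth.
- get_calibration(name): a dict with "fx", "fy", "cx", "cy" (pixels), "rvec" (rotation vector, rad) and "tvec" (3), from world to camera coordinates, as OpenCV has them; the wrist camera has in their place "tool_from_camera" (4x4, takes a point from camera to tool coordinates, whose origin is the TCP and whose axes are the flange's). Camera axes: x right, y down, z forward; pixel columns grow to the right and rows downward; lengths in m; the calibration is good to about 2 mm. A picture is of the moment at which its call begins: read the wrist's pose just before it. get_calibration takes no time and is no camera call.
- job_done(): hands the job in; it is judged then, once.
The state is a dict: "time": time; "q": joint angles; "qd": joint speeds; "joint_efforts": joint torques, N m; "ee_pos": TCP position; "tcp_rot": TCP orientation; "wrist_force": force on the tool from outside, world axes, zero at the start; "torque": the same for the moment, N m; "opening": finger opening in m; "grasp_force": force on a finger pad.
Only numpy, scipy, OpenCV 4.12 (cv2) and the standard library are available. Lean on these libraries where they do the work, as an engineer would, in place of code of your own. Each camera call takes 0.05 s, during which the arm holds its last target. There are 200 camera calls.

## Task

The self-inking date stamp on the note pad has just been given fresh ink, and the ink bottle was left open in case it needs more. First press the stamp's grip straight down to its stop, so that the ink works in and prints on the pad, and let it spring all the way back up; then take the loose cap, set it on the open bottle and push it down past the click until it sits fully home. Do not let go: finish while the fingers still press the cap down firmly, with the bottle upright on the desk, the stamp standing on its pad, and the other things left where they are.

Things in the scene. Friction and masses are not known exactly. Their poses are not given: they have to be found in the camera images.
- stamp: self-inking date stamp, black base 36 x 62 x 43 mm (x, y, z) with a wide dark red grip above it on two pins, 81 mm tall; loose, it stands on the note pad, long side roughly along the pad's y. Origin: centre of its underside, z up.
- stamp_grip (a joint): how far the stamp's grip is pressed down, in m: 0 up (rest), 0.010 at its stop. Its spring takes 8 N to start and 16 N at the stop and drives the grip back up when let go.
- stamp_top (a point): centre of the top face of the stamp's grip (28 mm along x, 50 mm along y); about 99 mm above the desk at rest, moves down with the grip.
- note_pad: yellow pad of sticky notes, 77 x 77 x 17.5 mm, loose, under the stamp. Origin: centre of its underside.
- ink_bottle: squat round white ink bottle, blank paper label, open, loose, about 160 g: 56 mm across, 41 mm tall to the shoulder; collar 33 mm across up to 54 mm; neck 20 mm across up to 68 mm with four sprung snap nubs round it (27 mm across their tips, 62 mm up); tapered dropper nozzle to 89 mm. Origin: centre of its underside, z up; round, so yaw does not matter.
- bottle_seat (a point): point on the bottle's axis on top of the collar, 54 mm above its underside; the cap's rim rests here when home. Coming down, the cap meets the nubs with its rim 11 mm above this; the push rises to 9 to 12 N (16 N off centre) at 10 mm, falls below 3 N from 8 mm (the click), the nubs draw the cap down over the last 4 mm, then it rests hard on the collar.
- ink_cap: the bottle's cap: ribbed grey plastic cylinder, 34 mm across, 40 mm tall, 20 g, loose, standing on the desk mouth down. Origin: centre of the rim of its mouth (underside); z points to its closed top. The mouth is 22.6 mm across: 1.3 mm clear of the neck all round. Grip it about 27 mm above its rim, so that the fingertips stay clear of the bottle's shoulder.
- clip_dish: round dark dish of paper clips, 97 mm across, 24 mm tall, at the back; leave it alone
- felt_pen: white felt pen with a blue cap, 135 mm long, 17 mm thick, lying in front; leave it alone
- desk_eraser: eraser in a sleeve, 23 x 58 x 12 mm; leave it alone
- desk_sharpener: small metal pencil sharpener, 15 x 25 x 13 mm; leave it alone
- desk_clip: black binder clip, 41 x 42 x 36 mm, in front; leave it alone
- stapler: black stapler, 36 x 145 x 57 mm, at the right; leave it alone
There are look-alikes about, which are no part of the job. Of the things that look like the note_pad, the larger one is meant. Leave any yellow look-alike of the stamp alone.

How it is judged:
By the outcome, as a careful person would: the job done as asked, in the order asked, and still so for the second after the job is handed in, while the arm keeps its last pose, push and grip.
It also fails if it takes over 54 s, if anything falls off the work surface, if the arm or the gripper's body presses on something with over 40 N, if the wrist force passes 120 N, or if a joint passes its speed limit or range.

## Working session

There is one attempt and no reset: what is moved stays moved. The work goes in short steps, Python scripts to look and compute and a tool call to move; the robot and the scene stay as the last step left them, time stands still between calls to the robot, and variables do not carry over. Pictures are saved under pics/ and viewed, at most 10 in all, crops included, and the job is handed in when it is done.

Besides the shell and the picture viewer there is one more tool, called after ">>>" as name(argument=value, ...), one argument or row to a line, values as JSON. servo_tool: Moves the arm, as the interface text tells. Its arguments: {"type":"object","properties":{"moves":{"type":"array","items":{"type":"array","items":{"type":"number"}}},"claw":{"type":"number"},"force":{"type":"number"}},"required":["moves"]}

```bash
mkdir -p pics; cat > h.py <<'E'
from workcell import *
import numpy as np, cv2
def cam(name):
    c=get_calibration(name)
    K=np.array([[c['fx'],0,c['cx']],[0,c['fy'],c['cy']],[0,0,1.]])
    if 'rvec' in c:
        R=cv2.Rodrigues(np.array(c['rvec'],float))[0]; t=np.array(c['tvec'],float).ravel()
        return K,R,t
    from scipy.spatial.transform import Rotation as Ro
    o=get_obs(); T=np.eye(4); T[:3,:3]=Ro.from_euler('xyz',o['tcp_rot'],degrees=True).as_matrix(); T[:3,3]=o['ee_pos']
    W=np.linalg.inv(T@np.array(c['tool_from_camera'])); return K,W[:3,:3],W[:3,3]
def plane(C,uv,z):
    K,R,t=C; o=-R.T@t; d=R.T@np.linalg.inv(K)@np.array([uv[0],uv[1],1.]); return o+d*(z-o[2])/d[2]
def proj(C,p):
    K,R,t=C; q=K@(R@np.array(p,float)+t); return q[:2]/q[2]
def save(name,f):
    im=camera(name); cv2.imwrite('pics/'+f,im[:,:,::-1]); return im
E
python3 - <<'E'
from h import *
o=get_obs(); print(o)
for n in ['scene','side','wrist']:
    C=cam(n); print(n,C[0].ravel()[[0,2,4,5]],-C[1].T@C[2],C[1][2])
a=save('scene','s0.png'); b=save('side','d0.png')
E
```

```text
{'time': 0.0, 'q': array([7.02449248e+01, 5.01106037e+00, 1.00322066e+01, 9.50990614e+01,
       7.27687059e-04, 9.00004548e+01]), 'qd': array([-0.04177484, -0.00333636,  0.05496051, -0.01025578, -0.11613539,
        0.07146189]), 'joint_efforts': array([-3.00753141e-03, -5.20397723e+01,  4.64795494e+01,  1.66064186e-02,
       -1.05679114e-04, -1.11485843e-05]), 'ee_pos': array([0.18581573, 0.51740627, 0.23056332]), 'tcp_rot': array([-1.79922085e+02, -7.27067935e-04,  1.60244469e+02]), 'wrist_force': array([ 0.356444  , -0.18441882,  0.14385348]), 'torque': array([-0.05846881,  0.01963396,  0.03941324]), 'grasp_force': 0.0, 'opening': 0.08569101185336613}
scene [504.35746501 290.57515476 504.35746501 204.80688528] [-0.22975185 -0.61004331  1.10141893] [ 0.55507442  0.39832489 -0.73022576]
side [424.76320377 278.33667861 424.76320377 208.8079297 ] [ 0.311598   -0.97875389  0.58389428] [ 0.22624409  0.8591842  -0.45892933]
wrist [360.34579571 273.48662118 360.34579571 212.56685825] [0.12515211 0.54025456 0.37188906] [ 0.24756918 -0.08980783 -0.96469894]
```

View pics/s0.png

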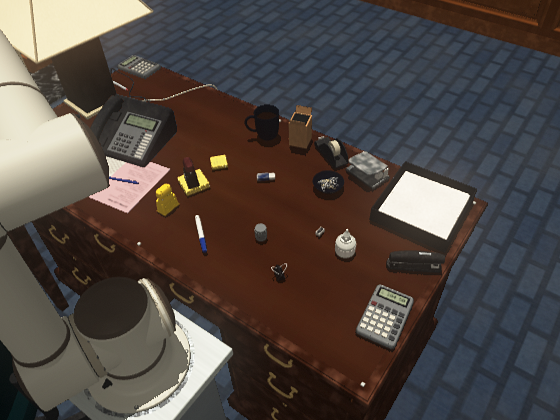

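View pics/d0.png

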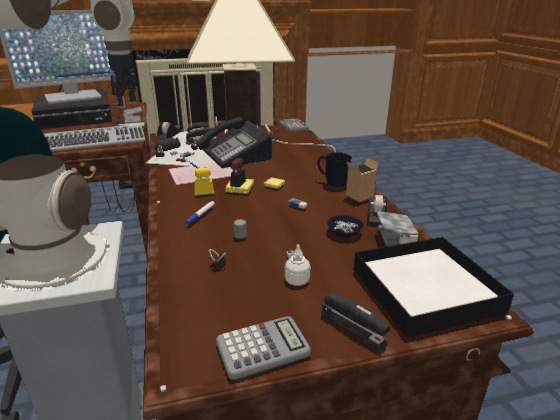

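Scene view: the dark stamp is at (190,172) on the larger yellow pad (192,182). Its yellow look-alike is at (166,198) and the smaller pad at (219,161), and I'm leaving both alone. The cap is at (261,232), the bottle at (345,243). In the side view the stamp is at (238,172), the cap at (240,229) and the bottle at (297,268).

```bash
python3 - <<'E'
from h import *
S=cam('scene');D=cam('side');W=cam('wrist')
def tri(a,b):
    P=[C[0]@np.c_[C[1],C[2]] for C in (S,D)]
    X=cv2.triangulatePoints(P[0],P[1],np.array(a,float),np.array(b,float)).ravel(); return (X[:3]/X[3]).round(4)
print('stamp grip',tri((190,162),(238,163)),'cap',tri((261,232),(240,229)),'nozzle',tri((346,231),(296,250)))
print('stampS',plane(S,(189,160),.095),'capS',plane(S,(261,226),.04),'bottle',plane(S,(345,250),.02),'pad small',plane(S,(219,161),.01),'yl',plane(S,(165,190),.08))
for n,p in [('stamp',plane(S,(189,160),.095)),('cap',plane(S,(261,226),.04))]: print(n,proj(W,p))
a=cv2.imread('pics/s0.png');c=cv2.resize(a[140:270,140:380],None,fx=3.3,fy=3.3,interpolation=cv2.INTER_CUBIC)
cv2.imwrite('pics/s0c.png',c); save('wrist','w0.png')
E
```

```text
stamp grip [0.5129 0.2907 0.0898] cap [ 0.4611 -0.0108  0.0198] nozzle [ 0.551  -0.2279  0.0776]
stampS [0.51528415 0.29543363 0.095     ] capS [ 0.46488293 -0.00914351  0.04      ] bottle [ 0.53757962 -0.23762008  0.02      ] pad small [0.62912133 0.28782143 0.01      ] yl [0.3923566  0.27810714 0.08      ]
stamp [181.70129949 549.87083771]
cap [-45.75644299 530.47559495]
```

View pics/s0c.png

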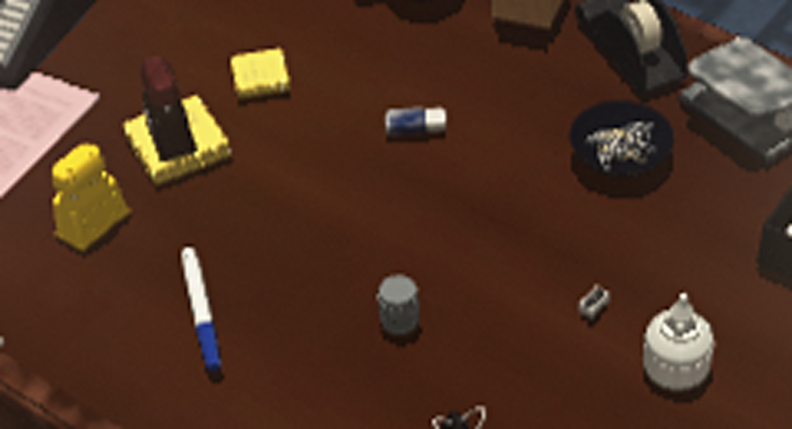

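View pics/w0.png

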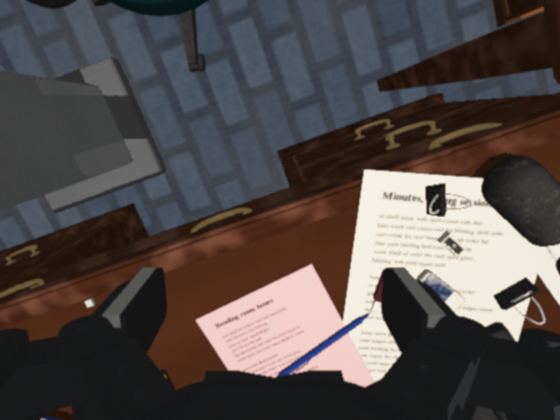

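The close crop confirms the choice: the dark red grip on a black base stands on the larger pad. Next I move to a look-down pose beside it.

>>> servo_tool(
  moves=[
    [1, -1, 0.5, -0.05],
    [4, -3, 1, -0.15],
    [8, -6, 2, -0.27],
    [12, -9, 2, -0.39],
    [15, -12, 2, -0.51],
    [18, -15, 2, -0.63],
    [21, -18, 2, -0.75],
    [24, -21, 2, -0.87],
    [27, -23, 2, -0.99],
    [30, -25, 2, -1.1],
    [32, -26, 2, -1.18],
    [33, -26.5, 2, -1.226],
    [33, -26.5, 2, -1.226],
    [33, -26.5, 2, -1.226],
    [33, -26.5, 2, -1.226],
  ],
)

```text
time: 1.4
ee_pos: [0.5153, 0.253, 0.2512]
tcp_rot: [-180.0, 0.0, 90.1]
wrist_force: [-0.3, 0.1, 0.2]
opening: 0.0851
grasp_force: 0.0
```

```bash
python3 - <<'E'
from h import *
o=get_obs(); print(o['time'],o['ee_pos'],o['tcp_rot'],o['wrist_force'])
W=cam('wrist'); save('wrist','w1.png'); print(proj(W,[.513,.291,.099]), -W[1].T@W[2])
E
```

```text
1.4 [0.51528516 0.25296014 0.25117528] [-1.79968056e+02  4.28194522e-03  9.00980636e+01] [-0.27636357  0.11922715  0.19646612]
[268.34236781 151.28415571] [0.5169398  0.31954247 0.39249537]
```

View pics/w1.png

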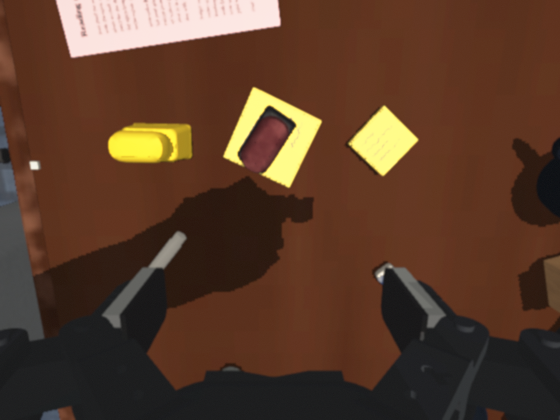

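The wrist view shows the dark red grip at about (265,140) on the large pad, with its long axis turned about 25°. The yellow look-alike is at (150,143) and the small pad at (383,140).

```bash
python3 - <<'E'
from h import *
W=cam('wrist'); im=cv2.imread('pics/w1.png').astype(int); b,g,r=im[:,:,0],im[:,:,1],im[:,:,2]
x0,y0,x1,y1=225,90,318,188
yel=((g>120)&(b<120)).astype(np.uint8); n,l,s,c=cv2.connectedComponentsWithStats(yel)
i=l[120,255]; hull=cv2.convexHull(np.argwhere(l==i)[:,::-1].astype(np.int32)); m=np.zeros(yel.shape,np.uint8); cv2.fillConvexPoly(m,hull,1); m=cv2.erode(m,np.ones((5,5)))
red=(m>0)&(r-g>25)&(g<80)
red=cv2.morphologyEx(red.astype(np.uint8),cv2.MORPH_OPEN,np.ones((3,3)))
n,l,s,c=cv2.connectedComponentsWithStats(red); k=1+np.argmax(s[1:,4]); pts=np.argwhere(l==k)[:,::-1].astype(np.float32)
P=np.array([plane(W,p,.099)[:2] for p in pts],np.float32)*1000
print(s[k],c[k],cv2.minAreaRect(P),P.mean(0))
Q=np.array([plane(W,p[0],.0175)[:2] for p in hull],np.float32)*1000; print('pad',cv2.minAreaRect(Q))
# independent: scene view red
S=cam('scene'); a=cv2.imread('pics/s0.png').astype(int); a=a[145:185,175:205]; mm=(a[:,:,2]-a[:,:,1]>20)&(a[:,:,1]<50)
v=im[120:170:6,262]; print(v.tolist())
z=np.zeros((120,130,3),np.uint8)
crop=im[80:200,210:340].astype(np.uint8).copy(); cr2=crop.copy(); cr2[l[80:200,210:340]==k]=(0,255,0)
cv2.imwrite('pics/w1c.png',cv2.resize(np.hstack([crop,cr2]),None,fx=3,fy=3,interpolation=cv2.INTER_NEAREST))
E
```

```text
[     0      0    560    390 139974] [302.30190607 166.64331233] ((541.1630859375, 231.16192626953125), (475.4794616699219, 338.60296630859375), 0.12088653445243835) [541.06775 272.46045]
pad ((525.5555419921875, 183.84254455566406), (714.3671875, 478.5576477050781), 0.04795457422733307)
[[33, 34, 64], [39, 39, 83], [54, 54, 111], [61, 61, 122], [51, 51, 109], [55, 54, 114], [57, 56, 115], [62, 63, 124], [50, 51, 97]]
```

View pics/w1c.png

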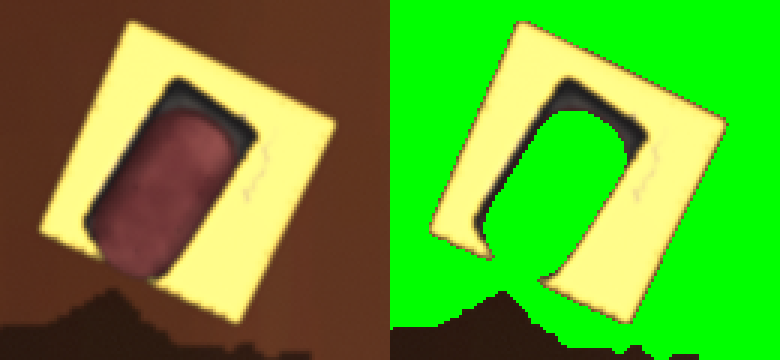

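```bash
python3 - <<'E'
from h import *
W=cam('wrist'); im=cv2.imread('pics/w1.png').astype(int); b,g,r=im[:,:,0],im[:,:,1],im[:,:,2]
roi=np.zeros(b.shape,bool); roi[80:200,215:330]=1
red=(roi&(abs(b-g)<9)&(r-g>22)).astype(np.uint8)
red=cv2.morphologyEx(red,cv2.MORPH_OPEN,np.ones((3,3)))
n,l,s,c=cv2.connectedComponentsWithStats(red); k=1+np.argmax(s[1:,4]); pts=np.argwhere(l==k)[:,::-1]
for z in (.099,.085):
    P=np.array([plane(W,p,z)[:2] for p in pts],np.float32)*1000; print(z,s[k],c[k],cv2.minAreaRect(P),P.mean(0))
pad=[(252.7,86.7),(321.7,121),(290.7,187.7),(223.3,156.7)]
Q=np.array([plane(W,p,.0175)[:2] for p in pad])*1000; print('pad',Q.round(),Q.mean(0),np.linalg.norm(Q-np.roll(Q,1,0),axis=1))
E
```

```text
0.099 [ 241  116   48   57 1666] [264.09663866 143.69027611] ((509.0019836425781, 296.71453857421875), (47.142333984375, 24.638744354248047), 56.89418029785156) [509.41568 297.22534]
0.085 [ 241  116   48   57 1666] [264.09663866 143.69027611] ((508.6366271972656, 295.61407470703125), (49.389095306396484, 25.812950134277344), 56.89409255981445) [509.07053 296.1491 ]
pad [[497. 346.]
 [566. 314.]
 [535. 245.]
 [465. 278.]] [515.7022568  295.79549223] [75.47205914 76.53159282 74.94778921 77.42142757]
```

Grip top measured at (0.509, 0.297), 47 x 25 mm, against the 50 x 28 mm given. The pad edges come out at 75–77 mm, against 77 mm. Both are consistent, so I move above it with the fingers shut.

>>> servo_tool(
  moves=[
    [-0.3, 2, -1],
    [-0.6, 4.4, -4],
    [-0.6, 4.4, -7],
    [-0.6, 4.4, -10],
    [-0.6, 4.4, -12],
    [-0.6, 4.4, -13.5],
    [-0.6, 4.4, -13.8],
    [-0.6, 4.4, -13.8],
    [-0.6, 4.4, -13.8],
  ],
  claw=1,
  force=40,
)

```text
validation failed for argument at $.mo...
```

Rows need four numbers.

>>> servo_tool(
  moves=[
    [-0.3, 2, -1, 0],
    [-0.6, 4.4, -4, 0],
    [-0.6, 4.4, -7, 0],
    [-0.6, 4.4, -10, 0],
    [-0.6, 4.4, -12, 0],
    [-0.6, 4.4, -13.5, 0],
    [-0.6, 4.4, -13.8, 0],
    [-0.6, 4.4, -13.8, 0],
    [-0.6, 4.4, -13.8, 0],
    [-0.6, 4.4, -13.8, 0],
  ],
  claw=1,
  force=40,
)

```text
time: 2.28
ee_pos: [0.5103, 0.2972, 0.115]
tcp_rot: [179.9, -0.1, 90.0]
wrist_force: [-0.3, 1.1, -0.7]
opening: 0.0002
grasp_force: 0.0
```

>>> servo_tool(
  moves=[
    [-0.1, 0, -0.5, 0],
    [-0.1, 0, -1, 0],
    [-0.1, 0, -1.4, 0],
    [-0.1, 0, -1.7, 0],
    [-0.1, 0, -1.9, 0],
    [-0.1, 0, -2, 0],
    [-0.1, 0, -2, 0],
    [-0.1, 0, -2, 0],
  ],
)

```text
time: 2.95
ee_pos: [0.5092, 0.2967, 0.0946]
tcp_rot: [179.9, -0.0, 90.0]
wrist_force: [-3.5, -1.7, 10.7]
opening: 0.0002
grasp_force: 5.4
```

>>> servo_tool(
  moves=[
    [0, 0, -0.15, 0],
    [0, 0, -0.3, 0],
    [0, 0, -0.4, 0],
    [0, 0, -0.5, 0],
    [0, 0, -0.6, 0],
    [0, 0, -0.6, 0],
    [0, 0, -0.6, 0],
  ],
)

```text
time: 3.53
ee_pos: [0.5092, 0.2967, 0.0892]
tcp_rot: [179.9, -0.1, 90.0]
wrist_force: [-4.3, -3.0, 15.4]
opening: -0.0002
grasp_force: 7.6
```

>>> servo_tool(
  moves=[
    [0, 0, -0.1, 0],
    [0, 0, -0.2, 0],
    [0, 0, -0.3, 0],
    [0, 0, -0.3, 0],
    [0, 0, -0.3, 0],
  ],
)

```text
time: 3.95
ee_pos: [0.5096, 0.2968, 0.0884]
tcp_rot: [179.8, -0.1, 90.0]
wrist_force: [-8.3, -5.5, 27.8]
opening: -0.0
grasp_force: 14.1
```

The grip is at its stop: the force climbed to 28 N within less than a millimetre. Now straight up.

>>> servo_tool(
  moves=[
    [0, 0, 0.3, 0],
    [0, 0, 0.6, 0],
    [0, 0, 0.9, 0],
    [0, 0, 1.2, 0],
    [0, 0, 1.6, 0],
    [0, 0, 2.5, 0],
    [0, 0, 5, 0],
    [0, -2, 9, 0],
    [0, -4.4, 13, 0],
    [0, -4.4, 16, 0],
    [0, -4.4, 16.5, 0],
    [0, -4.4, 16.5, 0],
    [0, -4.4, 16.5, 0],
    [0, -4.4, 16.5, 0],
  ],
  claw=0,
)

```text
time: 5.12
ee_pos: [0.5085, 0.2526, 0.2475]
tcp_rot: [-179.9, 0.1, 90.0]
wrist_force: [0.6, 1.0, -0.1]
opening: 0.0854
grasp_force: 0.0
```

```bash
python3 - <<'E'
from h import *
W=cam('wrist'); print(get_obs()['ee_pos']); rgb=save('wrist','w2.png'); im=rgb[:,:,::-1].astype(int); b,g,r=im[:,:,0],im[:,:,1],im[:,:,2]
roi=np.zeros(b.shape,bool); c0=proj(W,[.509,.297,.099]).astype(int); roi[max(0,c0[1]-60):c0[1]+60,c0[0]-55:c0[0]+60]=1
red=(roi&(abs(b-g)<9)&(r-g>22)).astype(np.uint8)
red=cv2.morphologyEx(red,cv2.MORPH_OPEN,np.ones((3,3)))
n,l,s,c=cv2.connectedComponentsWithStats(red); k=1+np.argmax(s[1:,4]); pts=np.argwhere(l==k)[:,::-1]
P=np.array([plane(W,p,.099)[:2] for p in pts],np.float32)*1000; print(c0,s[k],c[k],cv2.minAreaRect(P))
S=cam('scene')
rgb2=save('scene','s2.png')
print([ (abs(rgb2[150:215,150:235].astype(int)-cv2.imread('pics/s0.png')[150:215,150:235,::-1])).max()])
E
```

```text
[0.50850131 0.25262593 0.24746051]
[272 143] [ 249  115   48   56 1690] [272.17218935 142.21715976] ((508.6739501953125, 297.2637939453125), (47.033729553222656, 24.569744110107422), 57.61778259277344)
[np.int64(105)]
```

The stamp has not shifted and its grip is back at full height: same apparent size, 47.0 x 24.6 mm, and the centre within 0.6 mm. Now the cap.

>>> servo_tool(
  moves=[
    [-0.5, -2, 0, 0],
    [-1, -5, 0, 0],
    [-1.5, -9, 0, 0],
    [-2, -13, 0, 0],
    [-2.5, -17, 0, 0],
    [-3, -21, 0, 0],
    [-3.5, -24.5, -1, 0],
    [-4, -27.5, -2, 0],
    [-4.5, -29.5, -3, 0],
    [-4.5, -30, -3.5, 0],
    [-4.5, -30, -3.5, 0],
    [-4.5, -30, -3.5, 0],
    [-4.5, -30, -3.5, 0],
  ],
)

```text
time: 6.3
ee_pos: [0.4642, -0.0464, 0.2144]
tcp_rot: [180.0, -0.0, 90.1]
wrist_force: [0.0, 0.0, 0.2]
opening: 0.0852
grasp_force: 0.0
```

```bash
python3 - <<'E'
from h import *
W=cam('wrist'); print(get_obs()['ee_pos']); save('wrist','w3.png'); print(proj(W,[.463,-.01,.04]),-W[1].T@W[2])
E
```

```text
[ 0.46419635 -0.0464373   0.21441764]
[269.79767619 150.69592392] [0.46581772 0.02010232 0.35575767]
```

View pics/w3.png

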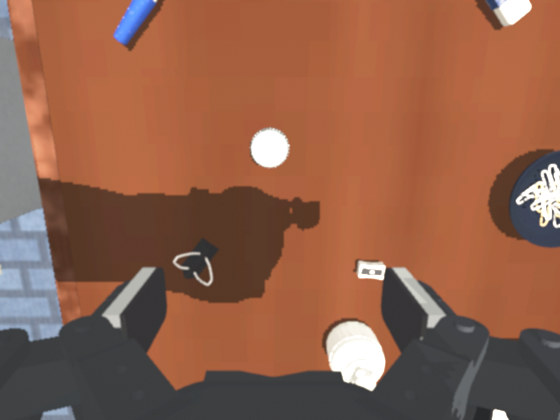

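The wrist view shows the cap as a white disc at (270,148), the binder clip at (197,265), the sharpener at (371,270) and the bottle at (356,350).

```bash
python3 - <<'E'
from h import *
W=cam('wrist'); im=cv2.imread('pics/w3.png').astype(int); mn=im.min(2)
m=np.zeros(mn.shape,np.uint8); m[110:190,230:310]=(mn[110:190,230:310]>120)
ys,xs=np.nonzero(m); print(xs.min(),xs.max(),ys.min(),ys.max(),m.sum())
cn,_=cv2.findContours(m,cv2.RETR_EXTERNAL,cv2.CHAIN_APPROX_NONE); c=max(cn,key=cv2.contourArea)
(e,ax,an)=cv2.fitEllipse(c); print(e,ax)
print('cap top',plane(W,e,.04), 'D',ax[0]/W[0][0,0]*np.linalg.norm(plane(W,e,.04)+W[1].T@W[2]))
print([mn[y,270] for y in range(124,172,2)])
for n,p in [('clip',(197,265)),('sharp',(371,270)),('bottle',(350,340))]: print(n,plane(W,p,.02))
E
```

```text
250 289 127 167 1254
(269.3816833496094, 147.3986053466797) (38.529518127441406, 39.63058853149414)
cap top [ 0.46275562 -0.00709322  0.04      ] D 0.03390697162799427
[np.int64(61), np.int64(82), np.int64(190), np.int64(238), np.int64(255), np.int64(255), np.int64(255), np.int64(255), np.int64(255), np.int64(255), np.int64(255), np.int64(255), np.int64(255), np.int64(255), np.int64(255), np.int64(255), np.int64(255), np.int64(255), np.int64(255), np.int64(255), np.int64(255), np.int64(246), np.int64(96), np.int64(61)]
clip [ 0.3895774  -0.12567879  0.02      ]
sharp [ 0.56498024 -0.13103395  0.02      ]
bottle [ 0.54836588 -0.21208719  0.02      ]
```

Cap at (0.4628, -0.0075), 33.9 mm across against 34 mm. I'm descending around it, open.

>>> servo_tool(
  moves=[
    [-0.1, 1.5, -1, 0],
    [-0.1, 3.5, -3, 0],
    [-0.1, 3.9, -6, 0],
    [-0.1, 3.9, -10, 0],
    [-0.1, 3.9, -14, 0],
    [-0.1, 3.9, -17, 0],
    [-0.1, 3.9, -19, 0],
    [-0.1, 3.9, -20, 0],
    [-0.1, 3.9, -20.5, 0],
    [-0.1, 3.9, -20.7, 0],
    [-0.1, 3.9, -20.7, 0],
    [-0.1, 3.9, -20.7, 0],
    [-0.1, 3.9, -20.7, 0],
  ],
)

```text
time: 7.43
ee_pos: [0.4638, -0.0083, 0.0086]
tcp_rot: [179.9, 0.0, 90.0]
wrist_force: [0.6, 0.0, 0.4]
opening: 0.0852
grasp_force: 0.0
```

>>> servo_tool(
  moves=[
    [0, 0, 0, 0],
    [0, 0, 0, 0],
    [0, 0, 0, 0],
    [0, 0, 0, 0],
    [0, 0, 0, 0],
    [0, 0, 0, 0],
    [0, 0, 0, 0],
    [0, 0, 0, 0],
    [0, 0, 0, 0],
    [0, 0, 0, 0],
  ],
  claw=1,
  force=80,
)

```text
time: 8.27
ee_pos: [0.4632, -0.0084, 0.0078]
tcp_rot: [180.0, 0.0, 90.0]
wrist_force: [-1.6, 0.0, 6.5]
opening: 0.0328
grasp_force: 79.7
```

>>> servo_tool(
  moves=[
    [0, 0, 1, 0],
    [0, 0, 3, 0],
    [0, 0, 6, 0],
    [0, 0, 10, 0],
    [0.5, -1, 14, 0],
    [1.5, -4, 17, 0],
    [3, -8, 19, 0],
    [4, -12, 20, 0],
    [5.5, -16, 21, 0],
    [7, -20, 21, 0],
    [8, -23, 21, 0],
    [8.7, -25, 21, 0],
    [8.7, -25.7, 21, 0],
    [8.7, -25.7, 21, 0],
    [8.7, -25.7, 21, 0],
    [8.7, -25.7, 21, 0],
    [8.7, -25.7, 21, 0],
  ],
)

```text
time: 9.68
ee_pos: [0.5498, -0.2641, 0.2179]
tcp_rot: [180.0, 0.0, 90.1]
wrist_force: [0.8, 0.8, -0.5]
opening: 0.033
grasp_force: 79.4
```

```bash
python3 - <<'E'
from h import *
o=get_obs();W=cam('wrist'); print(o['ee_pos'],o['tcp_rot']); save('wrist','w4.png'); save('side','d4.png'); print(proj(W,[.55,-.228,.089]),proj(W,[.55,-.228,.041]),-W[1].T@W[2],proj(W,o['ee_pos']))
E
```

```text
[ 0.5498205  -0.26411746  0.21794208] [1.79964629e+02 6.57100681e-03 9.00760825e+01]
[271.0220358 156.9427512] [271.28794721 150.72033364] [ 0.55133313 -0.19752953  0.35925964] [269.20481926 276.24773259]
```

View pics/w4.png

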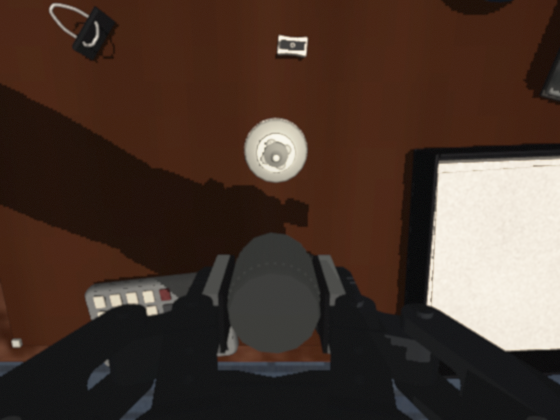

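The wrist view shows the bottle's body as a circle at about (276,150) with the nozzle tip at (276,158), and the held cap at (275,300).

```bash
cat > m.py <<'E'
from h import *
def fit(m):
    cn,_=cv2.findContours(m,cv2.RETR_EXTERNAL,cv2.CHAIN_APPROX_NONE); c=max(cn,key=cv2.contourArea); c=cv2.convexHull(c)
    return cv2.fitEllipse(c)
def diam(W,e,z):
    p=plane(W,e[0],z); return p, np.array(e[1])/W[0][0,0]*np.linalg.norm(p+W[1].T@W[2])
E
python3 - <<'E'
from m import *
W=cam('wrist'); im=cv2.imread('pics/w4.png').astype(int); mn=im.min(2)
m=np.zeros(mn.shape,np.uint8); m[100:200,225:330]=(mn[100:200,225:330]>75); m=cv2.morphologyEx(m,cv2.MORPH_OPEN,np.ones((3,3)))
e=fit(m); print(e)
for z in (.030,.035,.041): print(z,*diam(W,e,z))
print('row150',[int(mn[150,x]) for x in range(240,312,2)]); print('col276',[int(mn[y,276]) for y in range(114,190,2)])
crop=cv2.imread('pics/w4.png'); a=cv2.resize(crop[105:195,225:325],None,fx=4,fy=4,interpolation=cv2.INTER_CUBIC); b=cv2.resize(crop[225:355,215:335],None,fx=3,fy=3,interpolation=cv2.INTER_CUBIC)
b=cv2.convertScaleAbs(b,alpha=2.0); h=np.zeros((390,760,3),np.uint8); h[:360,:400]=a; h[:390,400:760]=b; cv2.imwrite('pics/w4c.png',h)
E
```

```text
((275.4141540527344, 149.5438995361328), (63.1180305480957, 64.73240661621094), 1.2027859687805176)
0.03 [ 0.55376952 -0.2282027   0.03      ] [0.05790599 0.05938706]
0.035 [ 0.55373371 -0.2277395   0.035     ] [0.05702642 0.05848499]
0.041 [ 0.55369074 -0.22718365  0.041     ] [0.05597094 0.05740251]
row150 [19, 22, 76, 152, 164, 170, 176, 182, 173, 224, 228, 228, 155, 140, 147, 148, 150, 149, 151, 156, 160, 161, 161, 167, 201, 189, 226, 213, 194, 192, 187, 182, 176, 129, 33, 19]
col276 [22, 30, 108, 151, 179, 186, 190, 194, 199, 183, 217, 238, 237, 220, 140, 159, 160, 160, 151, 137, 154, 230, 229, 201, 123, 128, 133, 190, 223, 179, 173, 166, 160, 149, 78, 25, 22, 23]
```

View pics/w4c.png

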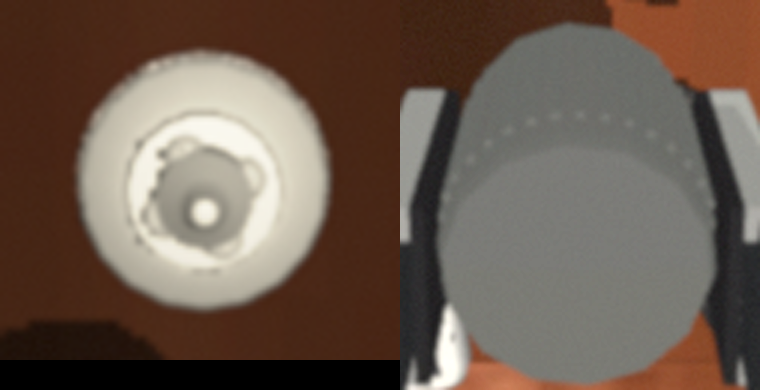

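```bash
python3 - <<'E'
from m import *
W=cam('wrist'); o=get_obs(); 
print('tip',plane(W,(276,158),.089),'collar',plane(W,(276,153),.054),'body',plane(W,(275.6,149.6),.038))
p=plane(W,(274.2,313.3),.2501); print('cap',p,'tcp',o['ee_pos'],'diff',p-o['ee_pos'])
t=plane(W,(274.2,232.3),.2101); print('front lower rim',t, t-o['ee_pos'])
print('w',plane(W,(215+38/3,313),.2501)[0]-plane(W,(215+317/3,313),.2501)[0], plane(W,(274,274),.2501)[1]-plane(W,(274,352.7),.2501)[1])
E
```

```text
tip [ 0.55379913 -0.2289793   0.089     ] collar [ 0.55409657 -0.22885053  0.054     ] body [ 0.55387622 -0.22751038  0.038     ]
cap [ 0.55191278 -0.26280967  0.2501    ] tcp [ 0.54990163 -0.26431107  0.21786152] diff [0.00201115 0.00150141 0.03223848]
front lower rim [ 0.55203664 -0.24714733  0.2101    ] [ 0.002135    0.01716375 -0.00776152]
w -0.03156507219007465 0.029999769777059426
```

Bottle axis is (0.5539, -0.2288), and tip, collar and body all agree to about 1 mm. I hover the cap 2 cm above the nozzle and check alignment in the fixed views.

>>> servo_tool(
  moves=[
    [0.1, 1, -1, 0],
    [0.3, 2.5, -3, 0],
    [0.4, 3.5, -6, 0],
    [0.4, 3.5, -8, 0],
    [0.4, 3.5, -9.5, 0],
    [0.4, 3.5, -10, 0],
    [0.4, 3.5, -10, 0],
    [0.4, 3.5, -10, 0],
    [0.4, 3.5, -10, 0],
  ],
)

```text
time: 10.53
ee_pos: [0.5545, -0.2306, 0.1189]
tcp_rot: [179.9, 0.0, 90.0]
wrist_force: [0.3, -0.4, -0.2]
opening: 0.0326
grasp_force: 79.4
```

```bash
python3 - <<'E'
from m import *
o=get_obs(); print(o['ee_pos']); ims=[]
for n in ('scene','side','wrist'):
    C=cam(n); f=save(n,n[0]+'5.png')[:,:,::-1]
    p=proj(C,[.554,-.229,.05] if n!='wrist' else [.554,-.229,.1]).astype(int); print(n,p)
    r=40 if n!='wrist' else 90
    x0,y0=max(0,p[0]-r),max(0,p[1]-r); print(x0,y0)
    c=f[y0:y0+2*r,x0:x0+2*r]; ims.append(cv2.resize(c,(266,266),interpolation=cv2.INTER_CUBIC))
cv2.imwrite('pics/t5.png',np.hstack(ims))
E
```

```text
[ 0.55448876 -0.23056928  0.11888019]
scene [346 237]
306 197
side [297 259]
257 219
wrist [268 256]
178 166
```

View pics/t5.png

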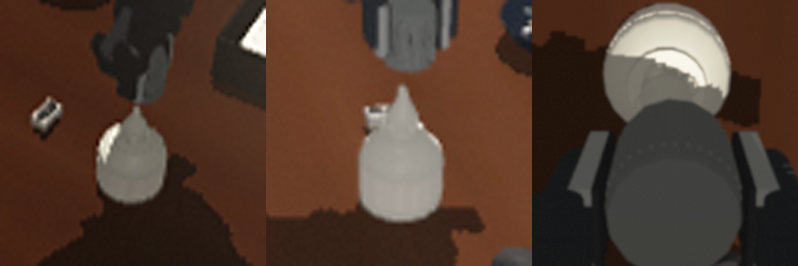

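The views show, from left, scene, side and wrist. The cap hovers above the nozzle. In the side view the cap is at about (300.6,235) and the nozzle tip at about (297.9,245), so there is a small x offset. I'll measure it numerically.

```bash
python3 - <<'E'
from m import *
D=cam('side');S=cam('scene'); W=cam('wrist'); o=get_obs(); e=o['ee_pos']
d=cv2.imread('pics/s5.png'); import os; print(os.path.exists('pics/d5.png'), os.listdir('pics'))
d=camera('side')[:,:,::-1].astype(int); s=camera('scene')[:,:,::-1].astype(int)
print('side rows (mean gray | r-b)')
for y in (230,233,236,238,239,240,241): print(y,[int(v.mean()) for v in d[y,285:318]],[int(v[2]-v[0]) for v in d[y,285:318]])
for y in (246,248,250,265,270): print(y,[int(v[0]) for v in d[y,280:318]])
print('scene b')
for y in list(range(216,230))+[240,243,246,249]: print(y,[int(v[0]) for v in s[y,330:362]])
for z in (.111,.13): print('cap proj',z,proj(D,[*e[:2],z]),proj(S,[*e[:2],z]))
for z in (.0,.02,.035,.08,.089): print('bot',z,proj(D,[.5539,-.2288,z]),proj(S,[.5539,-.2288,z]))
E
```

```text
False ['s5.png', 's0.png', 'w2.png', 'd4.png', 'w4.png', 'd0.png', 's2.png', 's0c.png', 'w1c.png', 't5.png', 'w5.png', 'w0.png', 'w3.png', 'w1.png', 'w4c.png']
side rows (mean gray | r-b)
230 [69, 51, 42, 44, 48, 78, 126, 126, 103, 72, 83, 92, 95, 101, 96, 92, 97, 96, 93, 84, 93, 92, 79, 42, 67, 129, 122, 73, 58, 72, 76, 75, 74] [63, 26, -3, -5, -5, -1, 1, 1, 1, 0, 1, 2, 2, 1, 2, 1, 1, 1, 3, 1, 1, 1, 2, 0, 0, 2, 4, 26, 33, 67, 71, 73, 73]
233 [70, 68, 64, 52, 54, 87, 126, 124, 92, 84, 94, 91, 96, 97, 99, 93, 92, 102, 94, 95, 94, 94, 92, 58, 78, 109, 104, 73, 74, 73, 75, 74, 75] [72, 70, 56, 23, 6, -1, 3, 2, 1, 2, 1, 1, 1, 1, 2, 2, 0, 3, 2, 2, 1, 1, 2, 14, 14, 22, 26, 72, 71, 70, 71, 71, 72]
236 [75, 72, 70, 71, 73, 83, 99, 96, 91, 91, 96, 92, 92, 97, 102, 97, 96, 99, 101, 96, 89, 83, 90, 73, 73, 74, 72, 72, 73, 75, 75, 75, 73] [68, 69, 71, 70, 66, 48, 25, 15, 2, 1, 1, 2, 0, 0, 1, 2, 1, 3, 1, 1, 1, 2, 20, 70, 70, 69, 71, 73, 73, 71, 70, 71, 71]
238 [73, 73, 71, 71, 70, 70, 71, 77, 85, 97, 95, 91, 80, 101, 114, 91, 94, 96, 98, 94, 93, 86, 73, 72, 75, 74, 72, 75, 73, 73, 72, 74, 75] [71
[... 4001 characters left out ...]
105, 110, 112, 114, 108, 107, 107, 104, 104, 104, 101, 100, 106, 24, 16, 18, 19, 19, 19]
249 [24, 23, 23, 22, 26, 95, 97, 97, 97, 98, 100, 98, 99, 102, 103, 105, 105, 104, 103, 102, 100, 97, 102, 103, 106, 63, 19, 18, 19, 19, 21, 18]
cap proj 0.111 [298.84376189 236.5820524 ] [348.27217349 222.93330357]
cap proj 0.13 [299.04906324 228.93501699] [348.79238186 218.0754973 ]
bot 0.0 [297.30358059 278.05679365] [344.78991677 249.18279624]
bot 0.02 [297.49321004 270.84121837] [345.26841064 244.64802117]
bot 0.035 [297.6378341  265.33813972] [345.63399764 241.18328551]
bot 0.08 [298.08454673 248.34031316] [346.76681521 230.44736354]
bot 0.089 [298.17627955 244.84979502] [347.0001155  228.23633347]
```

Combining the fixed views, the cap sits about +2.8 mm in x and about -1.8 mm in y off the bottle axis. The wrist view also gives +2.6 mm in x. I correct at this height and re-measure.

>>> servo_tool(
  moves=[
    [-0.28, 0.18, -0.5, 0],
    [-0.28, 0.18, -0.8, 0],
    [-0.28, 0.18, -0.8, 0],
    [-0.28, 0.18, -0.8, 0],
    [-0.28, 0.18, -0.8, 0],
  ],
)

```text
time: 11.2
ee_pos: [0.5511, -0.2285, 0.1092]
tcp_rot: [-180.0, -0.0, 90.0]
wrist_force: [-0.5, 0.6, -0.8]
opening: 0.0329
grasp_force: 79.4
```

```bash
cat > al.py <<'E'
from m import *
D=cam('side');S=cam('scene'); e=get_obs()['ee_pos']; print(e,get_obs()['wrist_force'])
d=np.mean([camera('side') for _ in range(3)],0); s=np.mean([camera('scene') for _ in range(3)],0)
def row(im,C,z,xy,name):
    p=proj(C,[*xy,z]); y=int(round(p[1])); x=int(p[0]); v=im[y,x-14:x+16]
    print(name,z,'row',y,'pred',round(p[0],2),'x0',x-14,'r-b',(v[:,0]-v[:,2]).astype(int).tolist(),'b',v[:,2].astype(int).tolist())
z=e[2]-.008
for zz in (z,z+.006): row(d,D,zz,e[:2],'side cap')
for zz in (z,z+.003,z+.006): row(s,S,zz,e[:2],'scene cap')
row(d,D,.083,(.5539,-.2288),'side noz'); row(s,S,.083,(.5539,-.2288),'scene noz')
E
python3 al.py
```

```text
[ 0.55105742 -0.22854679  0.10921745] [-0.47776983  0.60568766 -0.80838975]
side cap 0.10121745193068474 row 240 pred 297.01 x0 283 r-b [74, 73, 75, 74, 73, 69, 55, 33, 1, 0, 0, 1, 0, 1, 1, 2, 2, 1, 1, 1, 1, 4, 25, 74, 73, 73, 72, 72, 73, 74] b [46, 46, 45, 45, 45, 47, 61, 76, 97, 94, 94, 95, 99, 105, 101, 97, 99, 103, 99, 97, 97, 101, 79, 41, 42, 42, 44, 46, 46, 46]
side cap 0.10721745193068474 row 238 pred 297.07 x0 283 r-b [74, 74, 74, 70, 53, 19, 1, 2, 1, 0, 1, 1, 1, 2, 1, 1, 1, 1, 1, 0, 0, 1, 8, 55, 70, 72, 74, 73, 75, 73] b [46, 46, 45, 46, 60, 105, 131, 132, 108, 72, 93, 93, 102, 116, 98, 84, 100, 102, 97, 91, 95, 98, 87, 51, 41, 45, 46, 46, 44, 46]
scene cap 0.10121745193068474 row 226 pred 346.68 x0 332 r-b [48, 48, 47, 47, 48, 48, 51, 20, 4, 3, 5, 4, 5, 4, 6, 5, 5, 5, 5, 5, 4, 10, 49, 51, 49, 49, 48, 49, 48, 48] b [22, 22, 22, 22, 23, 23, 23, 30, 24, 25, 25, 25, 24, 33, 80, 80, 47, 53, 52, 54, 53, 52, 28, 28, 28, 29, 29, 28, 30, 30]
scene cap 0.10421745193068474 row 225 pred 346.76 x0 332 r-b [47, 47, 48, 48, 48, 49, 52, 27, 5, 4, 5, 5, 5, 5, 5, 5, 5, 5, 5, 6, 4, 2, 45, 50,
[... 319 characters left out ...]
23, 22, 22, 23, 23, 22, 23, 34, 25, 25, 24, 25, 24, 20, 80, 81, 47, 49, 55, 56, 55, 60, 31, 28, 28, 29, 30, 29, 30, 30]
side noz 0.083 row 247 pred 298.12 x0 284 r-b [74, 74, 73, 75, 74, 74, 74, 73, 72, 73, 70, 66, 39, 12, 12, 18, 73, 73, 71, 70, 71, 74, 72, 70, 70, 71, 74, 72, 73, 73] b [45, 46, 46, 42, 42, 40, 41, 42, 42, 42, 42, 47, 92, 155, 156, 138, 38, 38, 38, 39, 37, 37, 40, 41, 42, 42, 41, 42, 42, 41]
scene noz 0.083 row 230 pred 346.84 x0 332 r-b [48, 48, 47, 47, 47, 46, 47, 48, 49, 50, 43, 40, 31, 14, 4, 4, 2, 20, 20, 39, 50, 49, 50, 50, 50, 50, 50, 50, 50, 49] b [22, 22, 22, 22, 23, 23, 23, 23, 23, 23, 24, 23, 19, 61, 70, 56, 56, 44, 45, 33, 26, 27, 26, 27, 28, 28, 29, 28, 29, 29]
```

The remaining offset is about -0.9 mm in x and about 0 in y, and the wrist and fixed views agree. I correct it and descend over the nozzle and neck to just above the nubs.

>>> servo_tool(
  moves=[
    [0.09, -0.02, -0.3, 0],
    [0.09, -0.02, -0.7, 0],
    [0.09, -0.02, -1.1, 0],
    [0.09, -0.02, -1.5, 0],
    [0.09, -0.02, -1.9, 0],
    [0.09, -0.02, -2.2, 0],
    [0.09, -0.02, -2.5, 0],
    [0.09, -0.02, -2.7, 0],
    [0.09, -0.02, -2.7, 0],
    [0.09, -0.02, -2.7, 0],
  ],
)

```text
time: 12.33
ee_pos: [0.552, -0.2288, 0.0823]
tcp_rot: [-180.0, -0.0, 90.0]
wrist_force: [-0.8, 1.2, 0.2]
opening: 0.0328
grasp_force: 79.4
```

>>> servo_tool(
  moves=[
    [0, 0, -0.2, 0],
    [0, 0, -0.4, 0],
    [0, 0, -0.6, 0],
    [0, 0, -0.7, 0],
    [0, 0, -0.8, 0],
    [0, 0, -0.8, 0],
    [0, 0, -0.8, 0],
  ],
)

```text
time: 12.92
ee_pos: [0.552, -0.2288, 0.0743]
tcp_rot: [180.0, 0.0, 90.0]
wrist_force: [-0.3, 0.5, -0.5]
opening: 0.0327
grasp_force: 79.4
```

The rim has slid over the neck without contact. Now onto the nubs.

>>> servo_tool(
  moves=[
    [0, 0, -0.1, 0],
    [0, 0, -0.2, 0],
    [0, 0, -0.3, 0],
    [0, 0, -0.3, 0],
  ],
)

```text
time: 13.25
ee_pos: [0.5522, -0.229, 0.072]
tcp_rot: [179.9, 0.0, 90.0]
wrist_force: [-1.1, -0.8, 4.8]
opening: 0.0329
grasp_force: 80.1
```

>>> servo_tool(
  moves=[
    [0, 0, -0.1, 0],
    [0, 0, -0.2, 0],
    [0, 0, -0.3, 0],
    [0, 0, -0.3, 0],
  ],
)

```text
time: 13.58
ee_pos: [0.5521, -0.229, 0.0689]
tcp_rot: [180.0, 0.0, 90.0]
wrist_force: [-1.7, -1.2, 0.6]
opening: 0.033
grasp_force: 79.6
```

>>> servo_tool(
  moves=[
    [0, 0, -0.15, 0],
    [0, 0, -0.3, 0],
    [0, 0, -0.45, 0],
    [0, 0, -0.55, 0],
    [0, 0, -0.6, 0],
    [0, 0, -0.6, 0],
  ],
)

```text
time: 14.08
ee_pos: [0.552, -0.2287, 0.0621]
tcp_rot: [-180.0, -0.0, 90.0]
wrist_force: [0.3, 0.1, -0.3]
opening: 0.0332
grasp_force: 79.8
```

>>> servo_tool(
  moves=[
    [0, 0, -0.1, 0],
    [0, 0, -0.2, 0],
    [0, 0, -0.2, 0],
    [0, 0, -0.2, 0],
  ],
)

```text
time: 14.42
ee_pos: [0.5522, -0.2288, 0.0618]
tcp_rot: [179.9, 0.0, 90.0]
wrist_force: [-4.2, 2.2, 10.5]
opening: 0.0328
grasp_force: 80.8
```

It is hard on the collar at the predicted height of 0.0618. I press a little more firmly.

>>> servo_tool(
  moves=[
    [0, 0, -0.05, 0],
    [0, 0, -0.1, 0],
    [0, 0, -0.1, 0],
    [0, 0, -0.1, 0],
    [0, 0, -0.1, 0],
    [0, 0, -0.1, 0],
    [0, 0, -0.1, 0],
    [0, 0, -0.1, 0],
  ],
)

```text
time: 15.08
ee_pos: [0.5522, -0.2289, 0.0618]
tcp_rot: [179.9, 0.0, 90.0]
wrist_force: [-6.5, 2.5, 17.2]
opening: 0.0328
grasp_force: 81.6
```

```bash
python3 - <<'E'
from m import *
o=get_obs(); print(o['time'],o['ee_pos'],o['wrist_force'],o['grasp_force'])
# change check against first pictures, away from arm: stamp, pen, clip; bottle upright (side silhouette centres low/high)
s=camera('scene').astype(int); d=camera('side').astype(int)
s0=cv2.imread('pics/s2.png')[:,:,::-1].astype(int)
for n,(x0,x1,y0,y1) in dict(stamp=(175,215,150,198),yl=(150,182,178,218),pen=(190,212,212,255),eraser=(252,280,168,186),sharp=(312,328,222,238),clip=(265,292,258,285)).items(): print(n,np.abs(s-s0)[y0:y1,x0:x1].max(2).mean().round(1))
for y in (262,266,270,274,278): 
    x=np.nonzero((d[y,270:325,2]>75)&(d[y,270:325,0]-d[y,270:325,2]<35))[0]+270; print(y,x.min(),x.max())
E
```

```text
15.0833 [ 0.55220143 -0.22885795  0.06177625] [-6.47079025  2.51129711 17.24560407] 81.55327985063195
stamp 58.6
yl 37.2
pen 48.5
eraser 6.7
sharp 1.6
clip 1.5
262 286 308
266 285 309
270 285 309
274 285 309
278 285 308
```

The bottle is upright and the press is 17 N. The s2 reference had the arm over the stamp, so I compare with the first picture before handing in.

```bash
python3 - <<'E'
from m import *
s=camera('scene'); s0=cv2.imread('pics/s0.png')[:,:,::-1]
for n,(x0,x1,y0,y1) in dict(stamp=(175,215,150,198),yl=(150,182,178,218),pen=(190,212,212,255),eraser=(252,280,168,186),pad2=(208,230,152,172)).items():
    a=s0[y0:y1,x0:x1].astype(np.float32).mean(2); b=s[y0:y1,x0:x1].astype(np.float32).mean(2)
    print(n,np.abs(a-b).mean().round(1),cv2.phaseCorrelate(a,b,cv2.createHanningWindow(a.shape[::-1],cv2.CV_32F)))
E
```

```text
stamp 47.3 ((-0.3763840335357429, -0.49004248977709963), 0.45647194385528567)
yl 25.2 ((-0.2504197020974708, 0.6520006873685489), 0.45965920463204385)
pen 1.7 ((-0.01886129118463309, 0.5128029330330222), 0.9974866311859202)
eraser 7.2 ((-0.019973167707348694, 0.010227099734009926), 1.0071712163863358)
pad2 67.1 ((-0.6770863954070983, -2.172663428369109), 0.46507556835810343)
```

```bash
python3 - <<'E'
from m import *
d=camera('side'); d0=cv2.imread('pics/d0.png')[:,:,::-1]
for n,(x0,x1,y0,y1) in dict(stamp=(220,258,152,198),yl=(190,218,162,198),pad2=(262,288,174,192)).items():
    a=d0[y0:y1,x0:x1].astype(np.float32).mean(2); b=d[y0:y1,x0:x1].astype(np.float32).mean(2)
    print(n,np.abs(a-b).mean().round(1),cv2.phaseCorrelate(a,b,cv2.createHanningWindow(a.shape[::-1],cv2.CV_32F)))
print(get_obs()['wrist_force'],get_obs()['ee_pos'])
E
```

```text
stamp 18.4 ((-0.13283441983836752, -0.08210470224334188), 1.011816997329394)
yl 24.4 ((-0.032064972976790784, 0.02211991817161163), 0.9907709747552872)
pad2 20.5 ((0.8134305319893702, -0.2299305073938278), 0.8892353189334948)
[-6.02197852  2.33194482 17.99103001] [ 0.55221969 -0.22886847  0.06178991]
```

The side view shows the stamp and its look-alike unshifted. Only the brightness changed, from shadow. Handing in.

```bash
python3 -c "
from workcell import *
print(job_done())"
```

```text
the job is handed in; nothing more can be done
None
```

I pressed the stamp to its stop and it sprang back up; the cap is clicked home on the bottle, and I handed in with the fingers still pressing it down at about 18 N, about 16 s into the 54 s (no verdict was returned).

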